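# Mount the chip carrier and aim the tilt stage at the bench camera

## Robot

A 6-joint arm with a two-finger parallel gripper is mounted at the origin on the work surface. World frame = base frame: x ahead of the robot, y to its left, z up, the work surface at z = 0. Lengths are in mm, angles in rad, forces in N, time in s.
With the tool pointing down it reaches from about 300 to 825 mm from the base axis. Payload 5.4 kg.
Tool frame: the origin (TCP) lies at the very end of the fingers, on their centre line; the grasp point (between the pads) lies 19 mm behind it (robot.grip_depth is the z of the grasp point in the tool frame, in mm); z points along the fingers, y is the line along which they close (so a half turn about z gives the same grasp; the last joint's range is limited). The gripper opens to 92 mm and grips with 3 to 60 N. Pads are 20 mm wide; open, the fingers measure 128 mm over their backs; the gripper's body (75 mm by 189 mm) begins 69 mm behind the grasp point.
Start: joints at [1.125, 0.158, 1.597, -0, 1.386, -0.21], TCP at [134.343, 559.069, 214.601] pointing down, gripper open.
Joint ranges: [-2.91, 2.91], [-0.94, 2.29], [0.18, 2.7], [-1.29, 4.43], [0.17, 2.64], [-3, 3]. Speed limits (rad/s): [2.57, 2.57, 3.14, 3.14, 3.14, 3.14].

## Interface

Orientations are given as a rotation vector (axis times angle).
In Python, from rig import robot, cams gives the robot as it stands.
- The arm moves only by the tool move_arm, never from a script. Its argument "motion" is a list of rows, each an object of numbers: "x", "y", "z": the shift along the tool's x, y, z scaled (see below); "wx", "wy", "wz": the turn, a rotation vector about the tool's x, y, z scaled (see below); "hand": the opening, from -1 (shut) to 1 (fully open). In form: [{"x": .., "y": .., "z": .., "wx": .., "wy": .., "wz": .., "hand": ..}, ...]. A call has 1 to 20 rows; each row shifts and turns the commanded pose from where the row before left it, along the tool's axes as they then stand; what a row does not reach is not made up. The controller multiplies each number of a shift by 2.5 cm and each number of a turn by 10 degrees. A row lasts 1/8 s, in which the tool goes at most 62.5 mm and 10.7 degrees, less where a joint would pass 70% of its speed; a pose out of reach is approached as far as the arm can. A call with a number of a shift or a turn outside -1 to 1 is refused whole. A call with a gripper value outside its range is refused whole. The fingers move at their own pace and stop on an object; "squeeze" is the grip in N (left out, the last holds). Time passes only in rows, so rows that do not move let the fingers close. It gives the time, the measured TCP pose, the force, the opening and the grip force at its end, in the units of the state.
- robot.read_state(): the state, without advancing time (a new reading comes with each control period).
- cams.grab_frame(name): name is "scene" or "side" or "wrist"; returns a dict with "img" (400x640x3 uint8, red, green, blue), "z_map" (400x640 float32, mm along the optical axis (not along the pixel's ray), 0 where there is no reading), "vertical_fov" (degrees; the focal length in pixels is half the picture's height over the tangent of half this angle, whatever the lens; pixels are square), "cx", "cy" (the principal point, pixels), "D" ([k1, k2, p1, p2, k3] as OpenCV has them; the pictures are not rectified), "cam_to_world" (4x4, takes a point from camera to world coordinates). Camera axes: x right, y up, looking along -z (the intrinsics and any distortion apply to the point x, -y, -z); pixel columns grow to the right and rows downward; lengths in mm; the calibration is good to about 2 mm. A picture is of the moment at which its call begins.
- robot.hand_in(): hands the job in; it is judged then, once.
The state is a dict: "t": time; "joint_positions": joint angles; "joint_velocities": joint speeds; "joint_torque": joint torques, N m; "ee_pos": TCP position; "eef_rot": TCP orientation; "wrist_force": force on the tool from outside, world axes, zero at the start; "ft_torque": the same for the moment, N m; "width": opening from 0.0 (shut) to 1.0 (fully open); "gripper_force": force on a finger pad.
Only numpy, scipy, OpenCV 4.12 (cv2) and the standard library are available. Lean on these libraries where they do the work, as an engineer would, in place of code of your own. Each camera call takes 0.05 s, during which the arm holds its last target. There are 200 camera calls.

## Task

Take the metal chip carrier (the taller block with the brass plate on top) out of the white rack and set it down in the cradle of the swivel-and-tilt stage, flat on the cradle's floor before you let go, without tipping it over. Then, by the cradle's handle, swivel the stage so that the cradle's handle-free end faces the black bench camera squarely, and tilt that end down 30 degrees from level. The rack only lets you hold the block by its long sides and the cradle only by its ends, so put it down on the bench in between; leave the plain block and the other bench things where they are.

Things in the scene. Friction and masses are not known exactly. Their poses are not given: they have to be found in the camera images.
- carrier: chip carrier: aluminium block 60 (x) x 40 (y) x 34 (z) mm, about 0.22 kg; the top 2 mm is a brass plate 44 x 28 mm, the block itself is 32 mm high. Origin: centre of its underside, z up. It may go into the cradle either way round.
- blank: plain aluminium block 60 (x) x 40 (y) x 20 (z) mm with no brass plate, parked in the rack beside the carrier; origin: centre of its underside. A bystander.
- rack: fixed white parking rack, 92 (x) x 200 (y) mm, floor 6 mm thick; two walls 50 mm high run along y at x = +-38 mm (inner faces at +-34 mm, 4 mm from the blocks' ends); open at its y ends. Two bays, at y = +50 and -50 mm, blocks' long side along x; carrier and blank are in either. Origin: centre of its underside.
- stage: fixed round foot (diameter 144 mm) of the swivel-and-tilt stage; origin: centre of its underside, on the vertical swivel axis. On it a disc of 116 mm diameter swivels, with a yoke whose two uprights (30 mm wide, 106 mm high over the bench) stand outside the cradle's cheeks, at its y = +-36 to 44 mm.
- cradle_floor (a point): centre of the cradle's floor, on its upper side, 75 mm above the bench when level. Frame turns with the cradle: x to the handle-free end (to face the camera), y along the tilt axis, z normal to the floor. Floor 68 mm (x) between end lips 6 mm high, 4 mm thick, and 46 mm (y) between cheeks 50 mm high, 76 mm long, 5 mm thick.
- handle_bar (a point): middle of the cradle's handle: round bar 10 mm in diameter, 68 mm long along the cradle's y, at x = -92, z = 0 mm in the frame of cradle_floor, on two 10 mm stems at y = +-34 mm; 49 mm free between the bar and the lip. Frame axes as cradle_floor.
- swivel (a joint): swivel angle of the stage about the vertical, rad, anticlockwise from above; stiff, stays where it is left; range -1.5 to 1.5, 0 when the cradle's x lies along the x of stage.
- tilt (a joint): tilt of the cradle, rad; 0 is level, grows as the handle-free end (+x) goes down and the handle up; stiff, stays where left; range -0.25 to 0.95; 30 degrees is 0.524. Its axis lies along the cradle's y, 15 mm above the cradle's floor, 90 mm above the bench, and crosses the swivel axis.
- camera: fixed bench camera: black box 70 x 52 x 50 mm on a post and foot, 140 mm high in all, standing 170 to 260 mm from the swivel axis. This body's origin is on the bench, under the stage's swivel axis; its x axis points level from the swivel axis to the camera.
- camera_lens (a point): centre of the camera's lens, 159 mm from the swivel axis, 115 mm above the bench; axes as camera.
- dish_a: clear flat dish with lid, 94 mm across, 16 mm high, on the right; a bystander. Origin: centre of its underside.
- dish_b: the same dish, on the left; a bystander.
- vial: small amber vial, 28 mm across, 60 mm high; a bystander. Origin: centre of its underside.
- driver: screwdriver lying on the bench, 160 mm long; a bystander.
- tweezers: steel tweezers lying on the bench, 135 mm long; a bystander.
There are look-alikes about, which are no part of the job. Leave any blue or pink look-alike of the stage alone.

How it is judged (in metres and radians):
On the way:
1. the carrier is lowered onto the cradle's floor (within 5 mm) while still held in the fingers, not dropped (z of carrier in the frame of cradle_floor between -0.003 and 0.005 m and horizontal distance between carrier and cradle_floor below 0.012 m and contact force between the fingers and carrier above 0.5 N), for 0.1 s.
At the end, for the whole second after the job is handed in: The carrier lies at rest flat on the cradle's floor between lips and cheeks (underside within 3 mm of the floor, within 0.06 rad of parallel); the cradle's handle-free end points at the camera within 6 degrees and is tilted down 30 degrees, give or take 5 (z of carrier in the frame of cradle_floor between -0.003 and 0.003 m and x of carrier in the frame of cradle_floor between -0.007 and 0.007 m and y of carrier in the frame of cradle_floor between -0.006 and 0.006 m and angle between the z axis of carrier and the z axis of cradle_floor, either way round below 0.06 rad and value of joint tilt between 0.436 and 0.611 rad and angle between the y axis of cradle_floor and the y axis of camera, either way round below 0.105 rad and linear speed of carrier below 0.02 m/s); the robot touches nothing.
It fails at once if the carrier is tipped more than 50 degrees (angle between carrier's own z axis and vertical above 0.87 rad).
It fails at once if the plain block is moved by more than 20 mm (distance of blank from where it was at the start of the episode above 0.02 m).
It fails at once if another bench thing is moved by more than 30 mm (distance of any of dish_a, dish_b, vial, driver, tweezers from where it was at the start of the episode above 0.03 m).
It also fails if it takes over 67 s, if anything falls off the work surface, if the arm or the gripper's body presses on something with over 40 N, if the wrist force passes 120 N, or if a joint passes its speed limit or range.

## Working session

There is one attempt and no reset: what is moved stays moved. The work goes in short steps, Python scripts to look and compute and a tool call to move; the robot and the scene stay as the last step left them, time stands still between calls to the robot, and variables do not carry over. Pictures are saved under pics/ and viewed, at most 10 in all, crops included, and the job is handed in when it is done.

Besides the shell and the picture viewer there is one more tool, called after "Emit:" as name(argument=value, ...) on one line, values as JSON. move_arm: Moves the arm, as the interface text tells. Shifts and turns lie within -1 to 1; 1 stands for 2.5 cm of shift or 10 degrees of turn. Its arguments: {"type":"object","properties":{"motion":{"type":"array","items":{"type":"object","properties":{"x":{"type":"number"},"y":{"type":"number"},"z":{"type":"number"},"wx":{"type":"number"},"wy":{"type":"number"},"wz":{"type":"number"},"hand":{"type":"number"}}}},"squeeze":{"type":"number"}},"required":["motion"]}

```bash
ls; mkdir -p pics
cat > h.py <<'E'
import numpy as np, cv2
from rig import robot, cams
def grab(n):
    f=cams.grab_frame(n); h=f["img"].shape[0]
    fl=h/2/np.tan(np.radians(f["vertical_fov"])/2)
    f["K"]=np.array([[fl,0,f["cx"]],[0,fl,f["cy"]],[0,0,1]]); f["D"]=np.array(f["D"],float); f["T"]=np.array(f["cam_to_world"])
    return f
def rays(f,uv):
    p=cv2.undistortPoints(np.array(uv,float).reshape(-1,1,2),f["K"],f["D"]).reshape(-1,2)
    d=np.c_[p[:,0],-p[:,1],-np.ones(len(p))]
    return f["T"][:3,3], d@f["T"][:3,:3].T
def onplane(f,uv,z):
    o,d=rays(f,uv); return o+d*((z-o[2])/d[:,2])[:,None]
def cloud(f):
    v,u=np.mgrid[0:400,0:640]; z=f["z_map"].ravel().astype(float)
    o,d=rays(f,np.c_[u.ravel(),v.ravel()])
    P=o+d*z[:,None]; P[z<=0]=np.nan
    return P.reshape(400,640,3)
def save(f,n): cv2.imwrite("pics/"+n,f["img"][:,:,::-1])
E
python3 - <<'E'
from h import *
import pickle
for n in ["scene","side","wrist"]:
    f=grab(n); save(f,n+"0.png"); pickle.dump(f,open(n+"0.pkl","wb")); print(n,f["T"].round(2).tolist(),f["D"],f["vertical_fov"],(f["z_map"]>0).mean())
print(robot.read_state())
im=[cv2.imread(f"pics/{n}0.png") for n in ["scene","side"]]
E
```

```text
pics
scene [[-0.82, -0.43, 0.37, 957.36], [0.57, -0.63, 0.52, 569.9], [0.01, 0.64, 0.77, 904.13], [0.0, 0.0, 0.0, 1.0]] [-0.00318715  0.          0.          0.          0.        ] 52.7816746311728 0.99603515625
side [[0.96, 0.2, -0.22, 345.9], [-0.29, 0.69, -0.66, -651.36], [0.02, 0.7, 0.71, 825.75], [0.0, 0.0, 0.0, 1.0]] [-0.04294051  0.          0.          0.          0.        ] 53.01243113299235 0.99589453125
wrist [[0.23, -0.95, -0.23, 70.73], [0.97, 0.23, 0.05, 574.1], [-0.0, -0.23, 0.97, 383.91], [0.0, 0.0, 0.0, 1.0]] [-0.0081362  0.         0.         0.         0.       ] 64.07534062291404 0.9888515625
{'t': 0.15, 'joint_positions': array([ 1.12489386e+00,  1.58917895e-01,  1.59794056e+00, -5.43352412e-07,
        1.38616164e+00, -2.10085564e-01]), 'joint_velocities': array([ 0.0011746 , -0.0013776 , -0.00383862,  0.00147046,  0.00140729,
        0.00144661]), 'joint_torque': array([ 1.04960602e-04, -3.85914409e+01, -3.22434103e+01,  7.02234311e-02,
        3.50706826e-02, -7.04407489e-05]), 'ee_pos': array([134.14493209, 558.64548684, 213.83863984]), 'eef_rot': array([-3.69508358e-01, -3.11932326e+00,  2.12264968e-03]), 'wrist_force': array([ 0.13491085, -0.38388376, -0.90258219]), 'ft_torque': array([-0.01273888, -0.03782806,  0.00335071]), 'gripper_force': 0.0, 'width': 1.0021494215357287}
```

View pics/scene0.png

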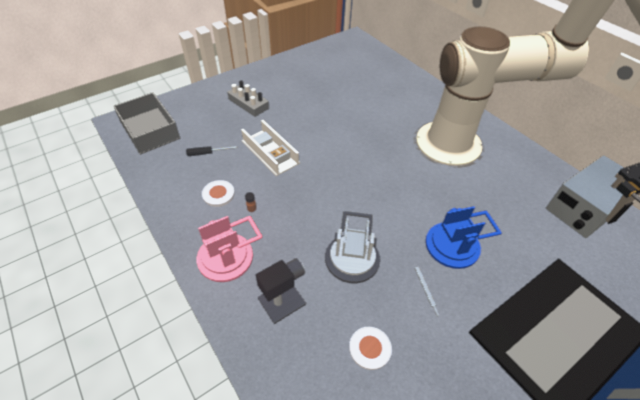

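View pics/side0.png

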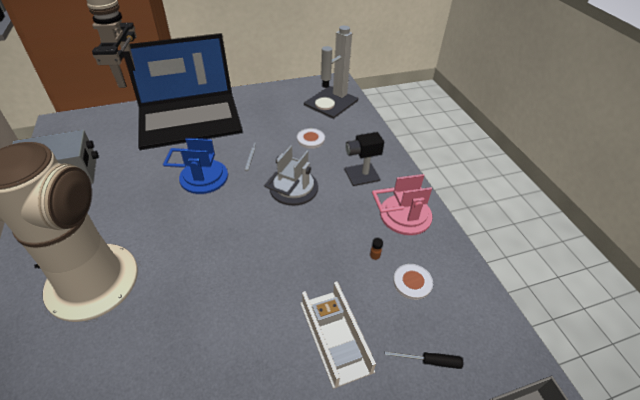

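Scene view: rack at about (270,148) with the carrier's brass at (280,152), grey stage at (353,250) with its handle towards the robot, bench camera at (280,285), vial at (250,202). Side view: carrier (328,310), blank (345,352), stage (292,180), camera (366,150). Next I build an orthographic map from the depth.

Run:
```python
from h import *
import pickle
pix={"scene":dict(carrier=(280,152),blank=(262,138),stage=(353,245),cam=(275,280),vial=(251,200),pinkst=(225,255),blue=(455,245)),
"side":dict(carrier=(328,310),blank=(345,352),stage=(290,183),cam=(370,145),vial=(376,247),pinkst=(406,215),blue=(204,178))}
im=np.full((700,700,3),0,np.uint8); zb=np.full((700,700),-1.)
C={}
for n in ["scene","side"]:
    f=pickle.load(open(n+"0.pkl","rb")); P=cloud(f); C[n]=P
    for k,(u,v) in pix[n].items(): print(n,k,P[v,u].round(1))
    p=P.reshape(-1,3); c=f["img"].reshape(-1,3)
    g=np.nan_to_num(p,nan=-1e4)
    # x 200..900, y -350..350 ; 1px/mm
    i=(900-g[:,0]).astype(int); j=(350-g[:,1]).astype(int)
    ok=(i>0)&(i<699)&(j>0)&(j<699)&(g[:,2]<300)
    for a,b,z,cc in zip(i[ok],j[ok],g[ok,2],c[ok]):
        for da in (0,1):
            for db in (0,1):
                if z>zb[a+da,b+db]: zb[a+da,b+db]=z; im[a+da,b+db]=cc
cv2.imwrite("pics/ortho.png",cv2.resize(im[:,:,::-1],(600,600)))
pickle.dump(C,open("C.pkl","wb"))
```

```text
scene carrier [ 508.3 -242.2   38.9]
scene blank [ 515.8 -342.8   26.9]
scene stage [552.7 174.9  73.7]
scene cam [777.  182.4 139.3]
scene vial [ 683.  -109.8   53.3]
scene pinkst [828.2  32.7  87.9]
scene blue [310.3 303.3  28. ]
side carrier [ 512.3 -252.7   41.8]
side blank [ 518.8 -345.5   28.1]
side stage [536.  165.   31.5]
side cam [762.5 144.2 137. ]
side vial [ 674.6 -131.3   52.3]
side pinkst [805.3 -38.3  28.4]
side blue [301.3 258.3  27.6]
```

View pics/ortho.png

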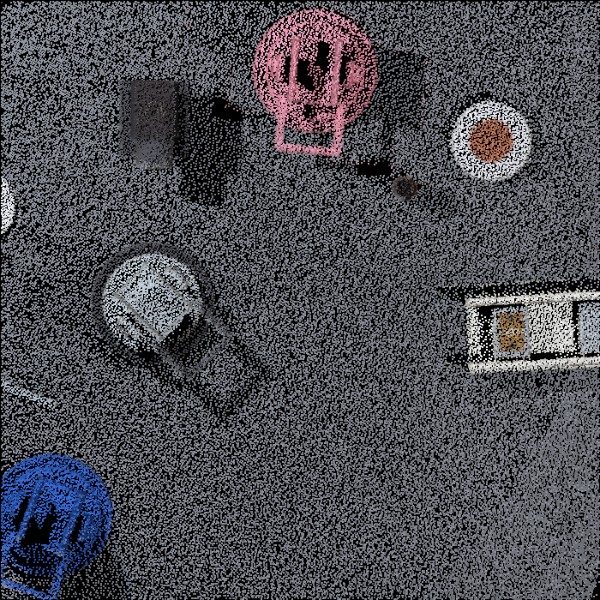

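Ortho map (about 1.17 mm/px): carrier near (514,-246) with its long side about along world x, stage axis near (550,173) with the handle to the lower right, camera near (755,177). Next I measure these properly.

Run:
```python
from h import *
import pickle
C=pickle.load(open("C.pkl","rb"))
for n in ["scene","side"]:
    f=pickle.load(open(n+"0.pkl","rb")); P=C[n]; hsv=cv2.cvtColor(f["img"],cv2.COLOR_RGB2HSV)
    X,Y,Z=P[...,0],P[...,1],P[...,2]
    def rep(name,m,zpl=None):
        p=P[m]; 
        r=cv2.minAreaRect(p[:,:2].astype(np.float32))
        print(n,name,len(p),"mean",p.mean(0).round(1),"med z",np.median(p[:,2]).round(1),"std",p[:,2].std().round(1),"rect",np.round(r[0],1),np.round(r[1],1),round(r[2],1))
        if zpl:
            v,u=np.nonzero(m); print("   plane mean",onplane(f,np.c_[u,v],zpl).mean(0).round(1))
    near=(abs(X-514)<60)&(abs(Y+246)<50)
    rep("brass",near&(hsv[...,1]>90)&(Z>20),40)
    rep("blocktop",near&(abs(X-514)<33)&(abs(Y+246)<26)&(Z>32)&(Z<44)) if near.any() else 0
    rep("walls",(abs(X-514)<60)&(abs(Y+295)<130)&(Z>46)&(Z<56))
    R=np.hypot(X-550,Y-173)
    rep("foot+",(R<90)&(Z>8)&(Z<26)); 
    rep("disc",(R<75)&(Z>26)&(Z<36))
    bar=(np.hypot(X-465,Y-87)<45)&(Z>40)&(Z<130)
    rep("bararea",bar)
    rep("camtop",(np.hypot(X-760,Y-175)<75)&(Z>130)&(Z<150))
    rep("camfoot",(np.hypot(X-760,Y-175)<90)&(Z>3)&(Z<14))
    cr=(R<30)&(Z>60)&(Z<100); rep("floor",cr)
    A=np.c_[P[cr][:,:2]-[550,173],np.ones(cr.sum())]; print("plane",np.linalg.lstsq(A,P[cr][:,2],rcond=None)[0].round(3))
```

```text
scene brass 38 mean [ 512.9 -246.5   40.4] med z 40.5 std 1.7 rect [ 513.3 -247.2] [23.9 40.1] 88.8
   plane mean [ 512.7 -246.9   40. ]
scene blocktop 180 mean [ 511.  -243.    39.3] med z 39.5 std 2.4 rect [ 510.2 -244.7] [58.5 43. ] 2.2
scene walls 280 mean [ 516.4 -290.3   50.3] med z 50.4 std 1.9 rect [ 515.1 -295.5] [ 87.1 200.3] 2.5
scene foot+ 713 mean [568.4 194.1  13.7] med z 12.4 std 4.4 rect [549.6 175.7] [134.8 142.7] 43.2
scene disc 700 mean [561.1 187.1  28.5] med z 28.3 std 1.5 rect [551.4 178. ] [101.9 114.2] 45.2
scene bararea 101 mean [484.3 107.   76.9] med z 77.1 std 2.6 rect [483.5 105.5] [12.4 70.8] 44.9
scene camtop 899 mean [763.9 173.6 138.5] med z 139.4 std 3.0 rect [755.3 171.9] [ 52.  101.7] 89.2
scene camfoot 917 mean [765.  185.    9.2] med z 9.7 std 2.6 rect [766.2 192.6] [131.9 171.1] 65.8
scene floor 324 mean [548.  174.6  75.7] med z 75.5 std 2.4 rect [547.6 174.5] [56.3 45.9] 46.4
plane [1.0000e-03 2.4000e-02 7.5661e+01]
side brass 181 mean [ 512.5 -246.4   40.7] med z 40.6 std 1.5 rect [ 513.2 -245.4] [41.6 28.7] 0.9
   plane mean [ 512.7 -246.    40. ]
side blocktop 496 mean [ 513.6 -247.3   39.3] med z 39.6 std 2.3 rect [ 514.6 -244.5] [65.3 43.6] 3.8
side walls 766 mean [ 515.6 -303.8   50.2] med z 50.3 std 1.6 rect [ 515.6 -295.4] [ 85.6 201.2] 3.1
side foot+ 448 mean [544.2 134.2  14.2] med z 13.6 std 3.7 rect [546.5 156.1] [111.8 138.3] 88.0
side disc 416 mean [542.7 157.3  29.6] med z 29.6 std 1.6 rect [544.5 158.2] [ 87.3 111.2] 78.6
side bararea 91 mean [483.7 106.1  77.8] med z 78.0 std 2.5 rect [484.5 107.2] [ 9.8 70.2] 46.3
side camtop 402 mean [760.3 165.3 137.6] med z 138.5 std 3.2 rect [755.1 168.4] [103.9  55.2] 0.4
side camfoot 687 mean [753.  166.3   8.7] med z 10.0 std 3.6 rect [754.9 168.5] [157.1 177.4] 44.6
side floor 183 mean [541.8 175.4  81. ] med z 77.5 std 7.4 rect [550.6 172.3] [55.4 53.8] 46.5
plane [8.5000e-02 5.2000e-02 8.1529e+01]
```

```bash
cat >> h.py <<'E'
from scipy.spatial.transform import Rotation as Ro
def Rdown(yaw):
    y=np.array([np.cos(np.radians(yaw)),np.sin(np.radians(yaw)),0]); z=np.array([0,0,-1.]); return np.c_[np.cross(y,z),y,z]
def plan(xyz,yaw,Rt=None):
    s=robot.read_state(); R=Ro.from_rotvec(s["eef_rot"]).as_matrix(); Rt=Rdown(yaw) if Rt is None else Rt
    w=np.degrees(Ro.from_matrix(R.T@Rt).as_rotvec())/10; d=np.array(xyz)-s["ee_pos"]
    print("t",round(s["t"],2),"tcp",s["ee_pos"].round(1),"width",round(s["width"]*92,1),"F",s["wrist_force"].round(1),"q",s["joint_positions"].round(2))
    print("turn units",w.round(3),"| shift units, after turn:",(Rt.T@d/25).round(3),"before turn:",(R.T@d/25).round(3))
E
python3 -c "
from h import *
plan([512.8,-246.5,140],92)"
```

```text
t 0.15 tcp [134.1 558.6 213.8] width 92.2 F [ 0.1 -0.4 -0.9] q [ 1.12  0.16  1.6  -0.    1.39 -0.21]
turn units [-0.008 -0.003 -1.551] | shift units, after turn: [-14.013 -32.715   2.954] before turn: [-22.252 -27.772   2.986]
```

Emit:
move_arm(motion=[{"wz":-0.775},{"wz":-0.775},{"x":-0.425,"y":-0.99},{"x":-0.425,"y":-0.99},{"x":-0.425,"y":-0.99},{"x":-0.425,"y":-0.99},{"x":-0.425,"y":-0.99},{"x":-0.425,"y":-0.99},{"x":-0.425,"y":-0.99},{"x":-0.425,"y":-0.99},{"x":-0.425,"y":-0.99},{"x":-0.425,"y":-0.99},{"x":-0.425,"y":-0.99},{"x":-0.425,"y":-0.99},{"x":-0.425,"y":-0.99},{"x":-0.425,"y":-0.99},{"x":-0.425,"y":-0.99},{"x":-0.425,"y":-0.99},{"x":-0.425,"y":-0.99},{"x":-0.425,"y":-0.99}])

```text
validation failed for argument at $.mo...
```

Emit:
move_arm(motion=[{"x":-0.425,"y":-0.99},{"x":-0.425,"y":-0.99},{"x":-0.425,"y":-0.99},{"x":-0.425,"y":-0.99},{"x":-0.425,"y":-0.99},{"x":-0.425,"y":-0.99},{"x":-0.425,"y":-0.99},{"x":-0.425,"y":-0.99},{"x":-0.425,"y":-0.99},{"x":-0.425,"y":-0.99,"z":0.3},{"x":-0.425,"y":-0.99,"z":0.4},{"x":-0.425,"y":-0.99,"z":0.4},{"x":-0.425,"y":-0.99,"z":0.4},{"x":-0.425,"y":-0.99,"z":0.4},{"x":-0.425,"y":-0.99,"z":0.3},{}])

```text
validation failed for argument at $.mo...
```

Run:
```python
from h import *
import pickle
plan([512.8,-246.5,11],92)
f=grab("wrist"); save(f,"w1.png"); P=cloud(f); hsv=cv2.cvtColor(f["img"],cv2.COLOR_RGB2HSV)
m=(abs(P[...,0]-513)<45)&(abs(P[...,1]+246)<40)&(P[...,2]>20)&(hsv[...,1]>90)
v,u=np.nonzero(m); q=onplane(f,np.c_[u,v],40); print(len(q),q.mean(0),cv2.minAreaRect(q[:,:2].astype(np.float32)))
t=(abs(P[...,0]-513)<32.)&(abs(P[...,1]+246)<40)&(P[...,2]>32)&(P[...,2]<46); v,u=np.nonzero(t)
q=onplane(f,np.c_[u,v],38); print(len(q),cv2.minAreaRect(q[:,:2].astype(np.float32)))
```

```text
t 0.15 tcp [134.1 558.6 213.8] width 92.2 F [ 0.1 -0.4 -0.9] q [ 1.12  0.16  1.6  -0.    1.39 -0.21]
turn units [-0.008 -0.003 -1.551] | shift units, after turn: [-14.013 -32.715   8.114] before turn: [-22.254 -27.764   8.146]Traceback (most recent call last):
  File "<stdin>", line 6, in <module>
  File "h.py", line 13, in onplane
    o,d=rays(f,uv); return o+d*((z-o[2])/d[:,2])[:,None]
        ~~~~^^^^^^
  File "h.py", line 9, in rays
    p=cv2.undistortPoints(np.array(uv,float).reshape(-1,1,2),f["K"],f["D"]).reshape(-1,2)
      ~~~~~~~~~~~~~~~~~~~^^^^^^^^^^^^^^^^^^^^^^^^^^^^^^^^^^^^^^^^^^^^^^^^^^
cv2.error: OpenCV(4.12.0) /io/opencv/modules/calib3d/src/undistort.dispatch.cpp:347: error: (-215:Assertion failed) CV_IS_MAT(_src) && CV_IS_MAT(_dst) && (_src->rows == 1 || _src->cols == 1) && (_dst->rows == 1 || _dst->cols == 1) && _src->cols + _src->rows - 1 == _dst->rows + _dst->cols - 1 && (CV_MAT_TYPE(_src->type) == CV_32FC2 || CV_MAT_TYPE(_src->type) == CV_64FC2) && (CV_MAT_TYPE(_dst->type) == CV_32FC2 || CV_MAT_TYPE(_dst->type) == CV_64FC2) in function 'cvUndistortPointsInternal'
```

The calls were refused by validation and nothing moved. All the keys may be needed, so I'll try one full row.

Emit:
move_arm(motion=[{"x":0,"y":0,"z":0,"wx":0,"wy":0,"wz":-0.775,"hand":1},{"x":0,"y":0,"z":0,"wx":0,"wy":0,"wz":-0.775,"hand":1}])

```text
t: 0.45
ee_pos: [134.3, 558.9, 214.3]
eef_rot: [0.062, -3.141, 0.001]
wrist_force: [0.4, -0.5, -0.9]
width: 0.999
gripper_force: 0.0
```

Emit:
move_arm(motion=[{"x":-0.425,"y":-0.99,"z":0,"wx":0,"wy":0,"wz":0,"hand":1},{"x":-0.425,"y":-0.99,"z":0,"wx":0,"wy":0,"wz":0,"hand":1},{"x":-0.425,"y":-0.99,"z":0,"wx":0,"wy":0,"wz":0,"hand":1},{"x":-0.425,"y":-0.99,"z":0,"wx":0,"wy":0,"wz":0,"hand":1},{"x":-0.425,"y":-0.99,"z":0,"wx":0,"wy":0,"wz":0,"hand":1},{"x":-0.425,"y":-0.99,"z":0,"wx":0,"wy":0,"wz":0,"hand":1},{"x":-0.425,"y":-0.99,"z":0,"wx":0,"wy":0,"wz":0,"hand":1},{"x":-0.425,"y":-0.99,"z":0,"wx":0,"wy":0,"wz":0,"hand":1},{"x":-0.425,"y":-0.99,"z":0,"wx":0,"wy":0,"wz":0,"hand":1},{"x":-0.425,"y":-0.99,"z":0,"wx":0,"wy":0,"wz":0,"hand":1},{"x":-0.425,"y":-0.99,"z":0,"wx":0,"wy":0,"wz":0,"hand":1},{"x":-0.425,"y":-0.99,"z":0,"wx":0,"wy":0,"wz":0,"hand":1},{"x":-0.425,"y":-0.99,"z":0,"wx":0,"wy":0,"wz":0,"hand":1},{"x":-0.425,"y":-0.99,"z":0,"wx":0,"wy":0,"wz":0,"hand":1},{"x":-0.425,"y":-0.99,"z":0,"wx":0,"wy":0,"wz":0,"hand":1},{"x":-0.425,"y":-0.99,"z":0,"wx":0,"wy":0,"wz":0,"hand":1},{"x":-0.425,"y":-0.99,"z":0,"wx":0,"wy":0,"wz":0,"hand":1},{"x":-0.425,"y":-0.99,"z":0,"wx":0,"wy":0,"wz":0,"hand":1}])

```text
t: 2.7
ee_pos: [341.1, 119.7, 214.5]
eef_rot: [-0.054, 3.141, 0.0]
wrist_force: [0.5, -0.1, -0.0]
width: 0.997
gripper_force: 0.0
```

Emit:
move_arm(motion=[{"x":-0.425,"y":-0.99,"z":0,"wx":0,"wy":0,"wz":0,"hand":1},{"x":-0.425,"y":-0.99,"z":0,"wx":0,"wy":0,"wz":0,"hand":1},{"x":-0.425,"y":-0.99,"z":0,"wx":0,"wy":0,"wz":0,"hand":1},{"x":-0.425,"y":-0.99,"z":0,"wx":0,"wy":0,"wz":0,"hand":1},{"x":-0.425,"y":-0.99,"z":0,"wx":0,"wy":0,"wz":0,"hand":1},{"x":-0.425,"y":-0.99,"z":0,"wx":0,"wy":0,"wz":0,"hand":1},{"x":-0.425,"y":-0.99,"z":0,"wx":0,"wy":0,"wz":0,"hand":1},{"x":-0.425,"y":-0.99,"z":0.3,"wx":0,"wy":0,"wz":0,"hand":1},{"x":-0.425,"y":-0.99,"z":0.3,"wx":0,"wy":0,"wz":0,"hand":1},{"x":-0.425,"y":-0.99,"z":0.4,"wx":0,"wy":0,"wz":0,"hand":1},{"x":-0.425,"y":-0.99,"z":0.4,"wx":0,"wy":0,"wz":0,"hand":1},{"x":-0.425,"y":-0.99,"z":0.4,"wx":0,"wy":0,"wz":0,"hand":1},{"x":-0.425,"y":-0.99,"z":0.4,"wx":0,"wy":0,"wz":0,"hand":1},{"x":-0.425,"y":-0.99,"z":0.4,"wx":0,"wy":0,"wz":0,"hand":1},{"x":-0.425,"y":-0.99,"z":0.4,"wx":0,"wy":0,"wz":0,"hand":1},{"x":0,"y":0,"z":0,"wx":0,"wy":0,"wz":0,"hand":1}])

```text
t: 4.7
ee_pos: [512.7, -245.8, 138.4]
eef_rot: [0.052, -3.14, -0.002]
wrist_force: [0.3, 1.0, -0.1]
width: 1.001
gripper_force: 0.0
```

Run:
```python
from h import *
plan([512.8,-246.5,11],92)
f=grab("wrist"); save(f,"w1.png"); P=cloud(f); hsv=cv2.cvtColor(f["img"],cv2.COLOR_RGB2HSV)
m=(abs(P[...,0]-513)<45)&(abs(P[...,1]+246)<40)&(P[...,2]>20)&(hsv[...,1]>90)
v,u=np.nonzero(m); q=onplane(f,np.c_[u,v],40); print(len(q),q.mean(0),cv2.minAreaRect(q[:,:2].astype(np.float32)))
t=(abs(P[...,0]-513)<32.)&(abs(P[...,1]+246)<40)&(P[...,2]>32)&(P[...,2]<46); v,u=np.nonzero(t)
q=onplane(f,np.c_[u,v],38); print(len(q),cv2.minAreaRect(q[:,:2].astype(np.float32)))
```

```text
t 4.7 tcp [ 512.7 -245.8  138.4] width 92.0 F [ 0.3  1.  -0.1] q [-0.66  0.21  1.69 -0.    1.24 -2.26]
turn units [ 0.007 -0.009 -0.01 ] | shift units, after turn: [-2.000e-03 -3.000e-02  5.098e+00] before turn: [-0.01  -0.036  5.098]
3379 [ 625.23544181 -229.66911022   40.        ] ((608.7177734375, -237.80453491210938), (234.88644409179688, 512.4751586914062), 1.7639503479003906)
3047 ((515.0473022460938, -236.68148803710938), (66.71737670898438, 55.91455841064453), 3.2467877864837646)
```

View pics/w1.png

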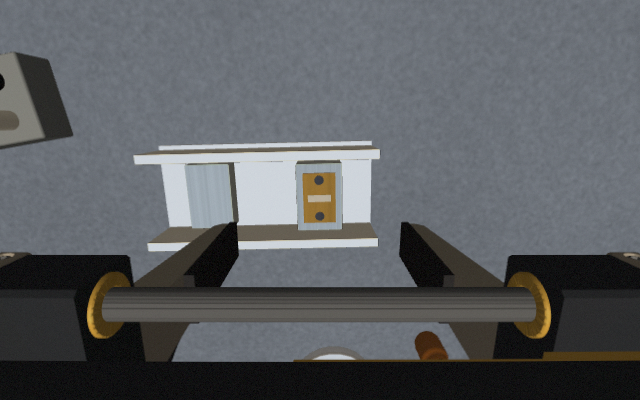

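Wrist view: the brass centre is at (319,197), centred between the fingers (237 to 401), and the blank at (210,197) is clear of them. Descending.

Emit:
move_arm(motion=[{"x":0,"y":-0.03,"z":0.85,"wx":0,"wy":0,"wz":0,"hand":1},{"x":0,"y":0,"z":0.85,"wx":0,"wy":0,"wz":0,"hand":0.7},{"x":0,"y":0,"z":0.85,"wx":0,"wy":0,"wz":0,"hand":0.7},{"x":0,"y":0,"z":0.85,"wx":0,"wy":0,"wz":0,"hand":0.7},{"x":0,"y":0,"z":0.85,"wx":0,"wy":0,"wz":0,"hand":0.7},{"x":0,"y":0,"z":0.85,"wx":0,"wy":0,"wz":0,"hand":0.7},{"x":0,"y":0,"z":0,"wx":0,"wy":0,"wz":0,"hand":-0.3},{"x":0,"y":0,"z":0,"wx":0,"wy":0,"wz":0,"hand":-0.3},{"x":0,"y":0,"z":0,"wx":0,"wy":0,"wz":0,"hand":-0.3},{"x":0,"y":0,"z":0,"wx":0,"wy":0,"wz":0,"hand":-0.3}], squeeze=25)

```text
t: 6.0
ee_pos: [513.7, -245.9, 13.0]
eef_rot: [-0.054, 3.14, -0.001]
wrist_force: [0.2, 2.7, 2.2]
width: 0.44
gripper_force: 1.2
```

Emit:
move_arm(motion=[{"x":0,"y":0,"z":0,"wx":0,"wy":0,"wz":0,"hand":-0.3},{"x":0,"y":0,"z":0,"wx":0,"wy":0,"wz":0,"hand":-0.3},{"x":0,"y":0,"z":-0.5,"wx":0,"wy":0,"wz":0,"hand":-0.3},{"x":0,"y":0,"z":-0.8,"wx":0,"wy":0,"wz":0,"hand":-0.3},{"x":0,"y":0,"z":-0.9,"wx":0,"wy":0,"wz":0,"hand":-0.3},{"x":0,"y":0.1,"z":-0.9,"wx":0,"wy":0,"wz":0,"hand":-0.3}])

```text
t: 6.75
ee_pos: [513.1, -243.6, 91.4]
eef_rot: [-0.054, 3.141, -0.001]
wrist_force: [0.2, 0.4, -2.8]
width: 0.43
gripper_force: 24.9
```

Emit:
move_arm(motion=[{"x":0.2,"y":0.9,"z":0,"wx":0,"wy":0,"wz":0,"hand":-0.3},{"x":0.2,"y":0.9,"z":0,"wx":0,"wy":0,"wz":0,"hand":-0.3},{"x":0.2,"y":0.9,"z":0,"wx":0,"wy":0,"wz":0,"hand":-0.3},{"x":0.2,"y":0.9,"z":0,"wx":0,"wy":0,"wz":0,"hand":-0.3},{"x":0.2,"y":0.9,"z":0,"wx":0,"wy":0,"wz":0,"hand":-0.3},{"x":0.2,"y":0.9,"z":0,"wx":0,"wy":0,"wz":0,"hand":-0.3},{"x":0.2,"y":0.9,"z":0.5,"wx":0,"wy":0,"wz":0,"hand":-0.3},{"x":0.2,"y":0.9,"z":0.8,"wx":0,"wy":0,"wz":0,"hand":-0.3},{"x":0.2,"y":0.9,"z":0.8,"wx":0,"wy":0,"wz":0,"hand":-0.3},{"x":0,"y":0.4,"z":0.8,"wx":0,"wy":0,"wz":0,"hand":-0.3},{"x":0,"y":0,"z":0,"wx":0,"wy":0,"wz":0,"hand":-0.3}])

```text
t: 8.12
ee_pos: [458.3, -30.6, 15.0]
eef_rot: [0.057, -3.136, -0.003]
wrist_force: [-0.0, -0.7, -2.2]
width: 0.43
gripper_force: 24.9
```

Run:
```python
from h import *
plan([460,-30,7],92)
f=grab("side"); P=cloud(f);t=(abs(P[...,0]-465)<60)&(abs(P[...,1]+35)<60)&(P[...,2]>3);v,u=np.nonzero(t);save(f,"s2.png"); cv2.imwrite("pics/s2c.png",cv2.resize(f["img"][120:320,200:400,::-1],(600,600)))
```

```text
t 8.12 tcp [458.3 -30.6  15. ] width 39.6 F [-0.  -0.7 -2.2] q [-0.33  0.14  2.06 -0.    0.95 -1.94]
turn units [ 0.01  -0.027  0.008] | shift units, after turn: [-0.071  0.023  0.32 ] before turn: [-0.072  0.022  0.32 ]
```

View pics/s2c.png

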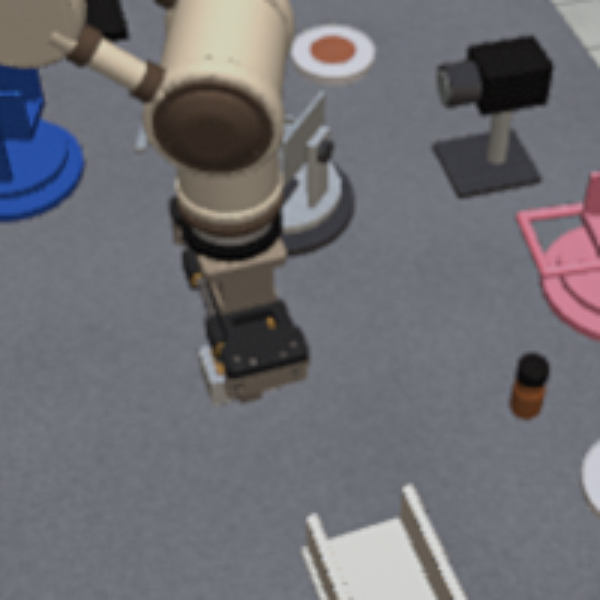

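The side crop shows the empty rack bay and the carrier in the gripper near (215,375). Lowering it to the bench and releasing.

Emit:
move_arm(motion=[{"x":0,"y":0,"z":0.2,"wx":0,"wy":0,"wz":0,"hand":-0.3},{"x":0,"y":0,"z":0.08,"wx":0,"wy":0,"wz":0,"hand":-0.3},{"x":0,"y":0,"z":0,"wx":0,"wy":0,"wz":0,"hand":-0.3}])

```text
t: 8.55
ee_pos: [460.9, -32.8, 10.3]
eef_rot: [-0.054, 3.141, -0.0]
wrist_force: [-0.5, 0.4, -3.1]
width: 0.433
gripper_force: 24.9
```

Emit:
move_arm(motion=[{"x":0,"y":0,"z":0.08,"wx":0,"wy":0,"wz":0,"hand":-0.3},{"x":0,"y":0,"z":0.04,"wx":0,"wy":0,"wz":0,"hand":-0.3},{"x":0,"y":0,"z":0,"wx":0,"wy":0,"wz":0,"hand":-0.3}])

```text
t: 8.93
ee_pos: [460.7, -32.5, 7.1]
eef_rot: [-0.055, 3.141, -0.0]
wrist_force: [-0.4, 0.7, -2.0]
width: 0.431
gripper_force: 24.9
```

Emit:
move_arm(motion=[{"x":0,"y":0,"z":0.04,"wx":0,"wy":0,"wz":0,"hand":-0.3},{"x":0,"y":0,"z":0,"wx":0,"wy":0,"wz":0,"hand":-0.3},{"x":0,"y":0,"z":0,"wx":0,"wy":0,"wz":0,"hand":0.4},{"x":0,"y":0,"z":0,"wx":0,"wy":0,"wz":0,"hand":0.6},{"x":0,"y":0,"z":-0.6,"wx":0,"wy":0,"wz":0,"hand":1},{"x":0,"y":0,"z":-1,"wx":0,"wy":0,"wz":0,"hand":1},{"x":0,"y":0,"z":-1,"wx":0,"wy":0,"wz":0.5,"hand":1},{"x":0,"y":0,"z":-1,"wx":0,"wy":0,"wz":1,"hand":1},{"x":0,"y":0,"z":0,"wx":0,"wy":0,"wz":1,"hand":1},{"x":0,"y":0,"z":0,"wx":0,"wy":0,"wz":1,"hand":1},{"x":0,"y":0,"z":0,"wx":0,"wy":0,"wz":1,"hand":1},{"x":0,"y":0,"z":0,"wx":0,"wy":0,"wz":1,"hand":1},{"x":0,"y":0,"z":0,"wx":0,"wy":0,"wz":1,"hand":1},{"x":0,"y":0,"z":0,"wx":0,"wy":0,"wz":1,"hand":1},{"x":0,"y":0,"z":0,"wx":0,"wy":0,"wz":1,"hand":1},{"x":0,"y":0,"z":0,"wx":0,"wy":0,"wz":0.5,"hand":1},{"x":0,"y":0,"z":0,"wx":0,"wy":0,"wz":0,"hand":1}])

```text
t: 11.05
ee_pos: [461.1, -32.6, 97.0]
eef_rot: [2.181, 2.26, 0.001]
wrist_force: [-0.4, 0.2, 0.7]
width: 1.002
gripper_force: 0.0
```

Run:
```python
from h import *
plan([460,-32.5,10],2)
for n in ["wrist","side","scene"]:
    f=grab(n); P=cloud(f); h=cv2.cvtColor(f["img"],cv2.COLOR_RGB2HSV)
    m=(np.hypot(P[...,0]-460,P[...,1]+32)<60)&(P[...,2]>15)&(P[...,2]<45)
    b=m&(h[...,1]>90)&(h[...,0]<30)
    if n=="wrist": save(f,"w2.png")
    for mm,z in ((b,34),(m,32)):
        v,u=np.nonzero(mm)
        if len(v)>10:
            q=onplane(f,np.c_[u,v],z)[:,:2]; print(n,z,len(v),q.mean(0).round(1),cv2.minAreaRect(q.astype(np.float32)))
```

```text
t 11.05 tcp [461.1 -32.6  97. ] width 92.1 F [-0.4  0.2  0.7] q [-0.33 -0.01  2.02  0.    1.13 -0.37]
turn units [0.007 0.003 0.005] | shift units, after turn: [ 0.004 -0.043  3.481] before turn: [ 0.005 -0.047  3.481]
wrist 34 1679 [460.4 -31.7] ((460.2998046875, -31.698585510253906), (43.86864471435547, 27.461681365966797), 2.038496255874634)
wrist 32 4183 [460.3 -29.9] ((460.2456359863281, -30.265666961669922), (59.60281753540039, 42.549068450927734), 2.659230947494507)
side 34 109 [459.6 -33.9] ((460.23583984375, -33.3682861328125), (41.235477447509766, 25.978317260742188), 1.8807854652404785)
side 32 408 [460.5 -38.7] ((460.9066162109375, -39.91813659667969), (62.029422760009766, 54.8121223449707), 1.9601688385009766)
scene 34 53 [459.9 -34.3] ((460.5731506347656, -34.393733978271484), (38.070987701416016, 22.564823150634766), 2.2298665046691895)
scene 32 301 [463.2 -27.9] ((462.8111877441406, -27.83161163330078), (68.91239166259766, 51.197425842285156), 2.7910141944885254)
```

Emit:
move_arm(motion=[{"x":0,"y":-0.03,"z":0.7,"wx":0,"wy":0,"wz":0,"hand":1},{"x":0,"y":0,"z":0.7,"wx":0,"wy":0,"wz":0,"hand":1},{"x":0,"y":0,"z":0.7,"wx":0,"wy":0,"wz":0,"hand":1},{"x":0,"y":0,"z":0.7,"wx":0,"wy":0,"wz":0,"hand":1},{"x":0,"y":0,"z":0.68,"wx":0,"wy":0,"wz":0,"hand":1},{"x":0,"y":0,"z":0,"wx":0,"wy":0,"wz":0,"hand":0.5},{"x":0,"y":0,"z":0,"wx":0,"wy":0,"wz":0,"hand":0.1},{"x":0,"y":0,"z":0,"wx":0,"wy":0,"wz":0,"hand":0.1},{"x":0,"y":0,"z":0,"wx":0,"wy":0,"wz":0,"hand":0.1},{"x":0,"y":0,"z":0,"wx":0,"wy":0,"wz":0,"hand":0.1}])

```text
t: 12.45
ee_pos: [460.5, -32.7, 9.9]
eef_rot: [2.182, 2.259, 0.001]
wrist_force: [-1.1, 0.2, 4.7]
width: 0.651
gripper_force: 25.0
```

Emit:
move_arm(motion=[{"x":0,"y":0,"z":-0.8,"wx":0,"wy":0,"wz":0,"hand":0.1},{"x":0,"y":0,"z":-0.9,"wx":0,"wy":0,"wz":0,"hand":0.1},{"x":0,"y":0,"z":-0.9,"wx":0,"wy":0,"wz":0,"hand":0.1},{"x":0,"y":0,"z":-0.9,"wx":0,"wy":0,"wz":0,"hand":0.1},{"x":0,"y":0,"z":-0.9,"wx":0,"wy":0,"wz":0,"hand":0.1},{"x":0,"y":0,"z":-0.9,"wx":0,"wy":0,"wz":0,"hand":0.1},{"x":0,"y":0,"z":-0.9,"wx":0,"wy":0,"wz":-0.9,"hand":0.1},{"x":0,"y":0,"z":0,"wx":0,"wy":0,"wz":-0.9,"hand":0.1},{"x":0,"y":0,"z":0,"wx":0,"wy":0,"wz":-0.9,"hand":0.1},{"x":0,"y":0,"z":0,"wx":0,"wy":0,"wz":-0.9,"hand":0.1},{"x":0,"y":0,"z":0,"wx":0,"wy":0,"wz":-0.75,"hand":0.1},{"x":0,"y":0,"z":0,"wx":0,"wy":0,"wz":0,"hand":0.1}])

```text
t: 13.95
ee_pos: [459.3, -32.2, 163.3]
eef_rot: [-1.191, -2.905, 0.0]
wrist_force: [0.0, -0.1, -2.8]
width: 0.651
gripper_force: 25.0
```

Run:
```python
from h import *
import pickle
plan([549,172.5,162],45.5)
C=pickle.load(open("C.pkl","rb"))
c=np.array([549,172.5]); a=np.radians(45.5); A=np.array([[np.cos(a),np.sin(a)],[-np.sin(a),np.cos(a)]])
pc=lambda x:np.percentile(x,[1,10,50,90,99]).round(1)
for n in C:
    P=C[n].reshape(-1,3); P=P[np.hypot(*(P[:,:2]-c).T)<120]; q=np.c_[(P[:,:2]-c)@A.T,P[:,2]]
    t=q[(q[:,2]>108)&(q[:,2]<132)]
    for s in (1,-1):
        k=t[t[:,1]*s>10]
        if len(k)>5: print(n,"cheek",s,len(k),"x",pc(k[:,0]),"y",pc(k[:,1]),"z",pc(k[:,2]), "yaw err deg",np.degrees(np.polyfit(k[:,0],k[:,1],1)[0]).round(1))
    b=q[(q[:,0]<-84)&(q[:,0]>-105)&(abs(q[:,1])<45)&(q[:,2]>60)&(q[:,2]<95)]
    print(n,"bar",len(b),"x",pc(b[:,0]),"y",pc(b[:,1]),"z",pc(b[:,2]),np.degrees(np.polyfit(b[:,1],b[:,0],1)[0]).round(1))
    fl=q[(abs(q[:,0])<28)&(abs(q[:,1])<19)&(q[:,2]>66)&(q[:,2]<86)]
    print(n,"floor",len(fl),pc(fl[:,2]),np.linalg.lstsq(np.c_[fl[:,:2],np.ones(len(fl))],fl[:,2],rcond=None)[0].round(3))
    d=q[(q[:,2]>24)&(q[:,2]<34)]; r=np.hypot(d[:,0],d[:,1]); an=np.degrees(np.arctan2(d[:,1],d[:,0]))
    for k in range(-180,180,45):
        s=(an>k)&(an<k+45)&(r<68)&(r>45)
        if s.sum()>15: print(n,"disc rim",k+22,np.percentile(r[s],97).round(1),end="; ")
    print()
```

```text
t 13.95 tcp [459.3 -32.2 163.3] width 59.9 F [ 0.  -0.1 -2.8] q [-0.33 -0.1   1.96  0.    1.28 -1.13]
turn units [-0.004 -0.008 -0.009] | shift units, after turn: [3.181 8.356 0.052] before turn: [3.194 8.351 0.051]
scene cheek 1 78 x [-39.4 -33.1   1.9  34.7  35.4] y [24.6 25.2 27.4 29.9 43.3] z [108.2 113.9 124.8 127.  128.8] yaw err deg 0.6
scene cheek -1 67 x [-39.  -29.8   2.6  34.8  36.7] y [-41.1 -25.6 -23.4 -21.3 -20.5] z [109.2 114.2 124.5 126.5 127.6] yaw err deg 1.5
scene bar 114 x [-97.7 -95.4 -91.4 -88.2 -85.2] y [-37.3 -29.7   1.7  32.4  38.2] z [70.8 73.8 77.1 79.9 81.3] 0.2
scene floor 281 [71.8 73.4 75.4 77.5 78.5] [ 1.9000e-02 -2.1000e-02  7.5396e+01]
scene disc rim -113 55.8; scene disc rim -68 54.5; scene disc rim -23 55.4; scene disc rim 22 57.4; scene disc rim 67 58.9; scene disc rim 112 60.6; 
side cheek 1 106 x [-38.6 -33.9  -3.7  28.7  36.3] y [21.9 22.9 24.3 26.7 42.7] z [108.1 109.5 119.5 126.  127.2] yaw err deg 0.3
side cheek -1 114 x [-38.8 -34.2  -1.8  30.3  37.5] y [-41.4 -28.3 -26.7 -23.7 -22.5] z [108.1 109.6 120.2 127.  128.7] yaw err deg 0.3
side bar 105 x [-96.9 -95.8 -93.  -88.1 -85.2] y [-38.6 -34.6  -3.1  29.6  35.3] z [71.7 74.1 78.1 80.9 82.2] -0.9
side floor 101 [72.8 75.  76.4 78.6 80.8] [ 1.7000e-02 -1.7000e-02  7.6748e+01]
side disc rim -158 57.9; side disc rim -113 56.5; side disc rim -68 54.6; side disc rim 112 57.9; side disc rim 157 57.5;
```

Emit:
move_arm(motion=[{"x":0.323,"y":0.834,"z":0,"wx":0,"wy":0,"wz":0,"hand":0.1},{"x":0.323,"y":0.834,"z":0,"wx":0,"wy":0,"wz":0,"hand":0.1},{"x":0.323,"y":0.834,"z":0,"wx":0,"wy":0,"wz":0,"hand":0.1},{"x":0.323,"y":0.834,"z":0,"wx":0,"wy":0,"wz":0,"hand":0.1},{"x":0.323,"y":0.834,"z":0,"wx":0,"wy":0,"wz":0,"hand":0.1},{"x":0.323,"y":0.834,"z":0,"wx":0,"wy":0,"wz":0,"hand":0.1},{"x":0.323,"y":0.834,"z":0,"wx":0,"wy":0,"wz":0,"hand":0.1},{"x":0.323,"y":0.834,"z":0,"wx":0,"wy":0,"wz":0,"hand":0.1},{"x":0.323,"y":0.834,"z":0,"wx":0,"wy":0,"wz":0,"hand":0.1},{"x":0.323,"y":0.834,"z":0,"wx":0,"wy":0,"wz":0,"hand":0.1},{"x":0,"y":0,"z":0,"wx":0,"wy":0,"wz":0,"hand":0.1},{"x":0,"y":0,"z":0,"wx":0,"wy":0,"wz":0,"hand":0.1}])

```text
t: 15.45
ee_pos: [548.0, 172.3, 163.6]
eef_rot: [-1.191, -2.906, 0.002]
wrist_force: [-0.0, 0.1, -2.3]
width: 0.652
gripper_force: 25.0
```

Run:
```python
from h import *
plan([547.8,173,162],45.5)
f=grab("wrist"); save(f,"w3.png"); P=cloud(f)
c=np.array([549,172.5]); a=np.radians(45.5); A=np.array([[np.cos(a),np.sin(a)],[-np.sin(a),np.cos(a)]])
pc=lambda x:np.percentile(x,[1,10,50,90,99]).round(1)
P=P.reshape(-1,3); P=P[np.hypot(*(P[:,:2]-c).T)<120]; q=np.c_[(P[:,:2]-c)@A.T,P[:,2]]
t=q[(q[:,2]>108)&(q[:,2]<130)]
for s in (1,-1):
    k=t[(t[:,1]*s>10)&(abs(t[:,0])<45)]
    if len(k)>5: print("cheek",s,len(k),"x",pc(k[:,0]),"y",pc(k[:,1]),"z",pc(k[:,2]))
k=q[(q[:,2]>140)&(q[:,2]<190)&(abs(q[:,0])<31)&(abs(q[:,1])<40)]; print("carrier",len(k),*[pc(k[:,i]) for i in range(3)])
```

```text
t 15.45 tcp [548.  172.3 163.6] width 60.0 F [-0.   0.1 -2.3] q [ 0.09  0.2   1.65 -0.    1.29 -0.7 ]
turn units [-0.007 -0.003 -0.008] | shift units, after turn: [0.025 0.014 0.062] before turn: [0.025 0.014 0.062]
cheek 1 1243 x [-38.  -31.1  -0.1  29.   35.7] y [25.4 26.3 29.2 30.6 31. ] z [108.4 113.2 124.3 125.7 126.6]
carrier 10317 [-30.3 -24.6  -0.3  23.7  29.3] [-16.5 -11.2   7.   20.7  21.1] [157.8 175.4 186.4 188.3 189.1]
```

View pics/w3.png

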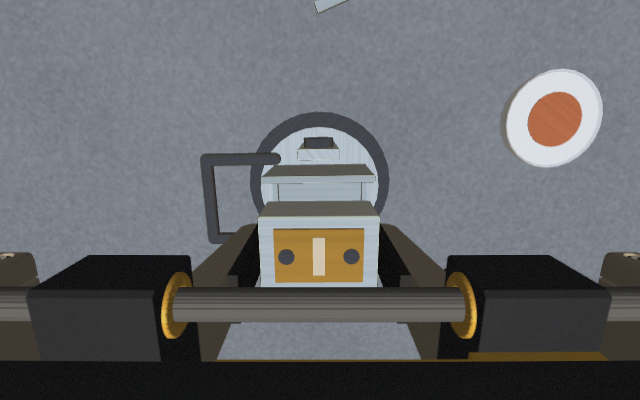

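Wrist view: carrier at (319,255) above the cradle; the far cheek (about y=172) is visible and nearly centred. A nudge of 1.3 mm towards that cheek, then down.

Emit:
move_arm(motion=[{"x":0.05,"y":0,"z":0.5,"wx":0,"wy":0,"wz":0,"hand":0.1},{"x":0,"y":0,"z":0.5,"wx":0,"wy":0,"wz":0,"hand":0.1},{"x":0,"y":0,"z":0.4,"wx":0,"wy":0,"wz":0,"hand":0.1},{"x":0,"y":0,"z":0.4,"wx":0,"wy":0,"wz":0,"hand":0.1},{"x":0,"y":0,"z":0.3,"wx":0,"wy":0,"wz":0,"hand":0.1},{"x":0,"y":0,"z":0,"wx":0,"wy":0,"wz":0,"hand":0.1}])

```text
t: 16.25
ee_pos: [547.2, 173.7, 110.8]
eef_rot: [-1.189, -2.906, 0.001]
wrist_force: [0.0, -0.4, -1.6]
width: 0.65
gripper_force: 25.0
```

Emit:
move_arm(motion=[{"x":0,"y":0,"z":0.3,"wx":0,"wy":0,"wz":0,"hand":0.1},{"x":0,"y":0,"z":0.3,"wx":0,"wy":0,"wz":0,"hand":0.1},{"x":0,"y":0,"z":0.2,"wx":0,"wy":0,"wz":0,"hand":0.1},{"x":0,"y":0,"z":0,"wx":0,"wy":0,"wz":0,"hand":0.1}])

```text
t: 16.75
ee_pos: [547.2, 173.7, 90.9]
eef_rot: [-1.189, -2.907, 0.001]
wrist_force: [0.2, 0.2, -3.5]
width: 0.647
gripper_force: 25.0
```

Emit:
move_arm(motion=[{"x":0,"y":0,"z":0.12,"wx":0,"wy":0,"wz":0,"hand":0.1},{"x":0,"y":0,"z":0.08,"wx":0,"wy":0,"wz":0,"hand":0.1},{"x":0,"y":0,"z":0,"wx":0,"wy":0,"wz":0,"hand":0.1}])

```text
t: 17.12
ee_pos: [547.5, 173.7, 86.5]
eef_rot: [-1.19, -2.907, 0.0]
wrist_force: [-0.3, -0.7, -2.2]
width: 0.65
gripper_force: 25.0
```

Emit:
move_arm(motion=[{"x":0,"y":0,"z":0.04,"wx":0,"wy":0,"wz":0,"hand":0.1},{"x":0,"y":0,"z":0.02,"wx":0,"wy":0,"wz":0,"hand":0.1},{"x":0,"y":0,"z":0.02,"wx":0,"wy":0,"wz":0,"hand":0.1},{"x":0,"y":0,"z":0,"wx":0,"wy":0,"wz":0,"hand":0.1}])

```text
t: 17.62
ee_pos: [547.8, 173.7, 85.4]
eef_rot: [1.19, 2.907, 0.0]
wrist_force: [-4.2, -0.7, 4.6]
width: 0.647
gripper_force: 25.0
```

Floor contact: Fz has reversed and TCP z is 85.4, as expected. Releasing and lifting.

Emit:
move_arm(motion=[{"x":0,"y":0,"z":0,"wx":0,"wy":0,"wz":0,"hand":0.1},{"x":0,"y":0,"z":0,"wx":0,"wy":0,"wz":0,"hand":0.5},{"x":0,"y":0,"z":0,"wx":0,"wy":0,"wz":0,"hand":0.6},{"x":0,"y":0,"z":0,"wx":0,"wy":0,"wz":0,"hand":0.6},{"x":0,"y":0,"z":-0.5,"wx":0,"wy":0,"wz":0,"hand":0.6},{"x":0,"y":0,"z":-0.9,"wx":0,"wy":0,"wz":0,"hand":0.6},{"x":0,"y":0,"z":-0.9,"wx":0,"wy":0,"wz":0,"hand":0.6},{"x":0,"y":0,"z":-0.9,"wx":0,"wy":0,"wz":0,"hand":0.6},{"x":0,"y":0,"z":-0.4,"wx":0,"wy":0,"wz":0,"hand":0.2},{"x":0,"y":0,"z":0,"wx":0,"wy":0,"wz":0,"hand":0}])

```text
t: 18.88
ee_pos: [548.2, 173.7, 175.5]
eef_rot: [1.189, 2.906, 0.001]
wrist_force: [-0.2, -0.7, -0.4]
width: 0.606
gripper_force: 0.0
```

Run:
```python
from h import *
c=np.array([548,173.7]); a=np.radians(45.5); A=np.array([[np.cos(a),np.sin(a)],[-np.sin(a),np.cos(a)]])
bar=c-92*A[0]; print("bar",bar); plan([*bar,162],45.5)
pc=lambda x:np.percentile(x,[1,10,50,90,99]).round(1)
for n in ["wrist","scene","side"]:
    f=grab(n); save(f,n+"4.png"); P=cloud(f).reshape(-1,3); hs=cv2.cvtColor(f["img"],cv2.COLOR_RGB2HSV).reshape(-1,3)
    q=np.c_[(P[:,:2]-c)@A.T,P[:,2]]
    k=(abs(q[:,0])<45)&(abs(q[:,1])<21)&(q[:,2]>95)&(q[:,2]<118)
    if k.sum()>20: print(n,"top",k.sum(),*[pc(q[k,i]) for i in range(3)],np.linalg.lstsq(np.c_[q[k,:2],np.ones(k.sum())],q[k,2],rcond=None)[0].round(3))
    k&=(hs[:,1]>90)&(hs[:,0]<30); print(n,"brass",k.sum(),q[k].mean(0).round(1) if k.sum() else "")
    b=q[(q[:,0]<-82)&(q[:,0]>-108)&(abs(q[:,1])<45)&(q[:,2]>60)&(q[:,2]<95)]
    if len(b)>20: print(n,"bar",len(b),*[pc(b[:,i]) for i in range(3)],np.degrees(np.polyfit(b[:,1],b[:,0],1)[0]).round(1))
```

```text
bar [483.51634768 108.08095868]
t 18.88 tcp [548.2 173.7 175.5] width 55.8 F [-0.2 -0.7 -0.4] q [ 0.1   0.19  1.64  0.    1.31 -0.7 ]
turn units [ 0.008  0.006 -0.001] | shift units, after turn: [ 0.004 -3.686  0.54 ] before turn: [ 0.004 -3.687  0.535]
wrist top 3791 [-29.4 -23.9   0.3  23.9  29.2] [-18.4 -14.6   1.8  16.9  20. ] [105.2 106.3 108.2 109.7 110.5] [ 1.80000e-02 -1.00000e-02  1.08077e+02]
wrist brass 1631 [  0.   1. 109.]
wrist bar 1116 [-96.3 -94.5 -89.9 -86.2 -82.4] [-38.1 -31.    2.3  32.6  37.9] [72.7 75.  77.4 78.7 79.6] -0.6
scene top 338 [-30.7 -17.    8.7  27.3  29. ] [-19.3 -16.3   0.1  16.6  19.9] [ 95.7 103.5 108.1 110.5 112.3] [-6.20000e-02  0.00000e+00  1.07717e+02]
scene brass 84 [  1.9  -1.2 109.3]
side top 215 [-34.5 -28.6 -11.2  19.3  30.3] [-17.  -12.8   1.6  15.7  20.7] [ 95.6 101.2 109.3 111.8 113.7] [ 1.1100e-01 -3.6000e-02  1.0899e+02]
side brass 69 [ -3.   -1.  110.4]
side bar 112 [-97.3 -96.5 -92.7 -87.  -82.9] [-41.2 -36.6  -4.3  28.1  33.4] [72.7 74.8 78.  80.5 81.8] -0.6
```

Carrier sits flat in the cradle (brass z about 109, offsets about 1 mm). Next, the handle.

Emit:
move_arm(motion=[{"x":0,"y":-0.9,"z":0,"wx":0,"wy":0,"wz":0,"hand":-0.2},{"x":0,"y":-0.9,"z":0,"wx":0,"wy":0,"wz":0,"hand":-0.2},{"x":0,"y":-0.9,"z":0,"wx":0,"wy":0,"wz":0,"hand":-0.2},{"x":0,"y":-0.96,"z":0,"wx":0,"wy":0,"wz":0,"hand":-0.2},{"x":0,"y":0,"z":0.4,"wx":0,"wy":0,"wz":0,"hand":-0.2},{"x":0,"y":0,"z":0.8,"wx":0,"wy":0,"wz":0,"hand":-0.2},{"x":0,"y":0,"z":0.8,"wx":0,"wy":0,"wz":0,"hand":-0.2},{"x":0,"y":0,"z":0.8,"wx":0,"wy":0,"wz":0,"hand":-0.2},{"x":0,"y":0,"z":0.8,"wx":0,"wy":0,"wz":0,"hand":-0.2},{"x":0,"y":0,"z":0.6,"wx":0,"wy":0,"wz":0,"hand":-0.2},{"x":0,"y":0,"z":0.34,"wx":0,"wy":0,"wz":0,"hand":-0.2},{"x":0,"y":0,"z":0,"wx":0,"wy":0,"wz":0,"hand":-0.2}])

```text
t: 20.52
ee_pos: [483.2, 108.6, 60.5]
eef_rot: [-1.189, -2.907, 0.001]
wrist_force: [0.8, 0.3, -0.6]
width: 0.406
gripper_force: 0.0
```

Emit:
move_arm(motion=[{"x":0,"y":0,"z":0,"wx":0,"wy":0,"wz":0,"hand":-1},{"x":0,"y":0,"z":0,"wx":0,"wy":0,"wz":0,"hand":-1},{"x":0,"y":0,"z":0,"wx":0,"wy":0,"wz":0,"hand":-1},{"x":0,"y":0,"z":0,"wx":0,"wy":0,"wz":0,"hand":-1},{"x":0,"y":0,"z":0,"wx":0,"wy":0,"wz":0,"hand":-1}], squeeze=25)

```text
t: 21.15
ee_pos: [483.3, 108.1, 61.2]
eef_rot: [-1.189, -2.908, 0.001]
wrist_force: [-2.3, -3.2, 0.9]
width: 0.1
gripper_force: 25.0
```

Run:
```python
from h import *
s=robot.read_state(); print(s["ee_pos"],s["width"]*92,s["gripper_force"],s["wrist_force"])
# camera direction: box faces in the original clouds
import pickle
C=pickle.load(open("C.pkl","rb")); c=np.array([548,173.5])
for n in C:
    P=C[n].reshape(-1,3); k=(np.hypot(P[:,0]-760,P[:,1]-172)<80)&(P[:,2]>88)&(P[:,2]<150); q=P[k]
    print(n,[ (int(a),np.percentile(q[(q[:,0]>a)&(q[:,0]<a+10),1],[2,98]).round(1).tolist()) for a in range(700,810,10) if ((q[:,0]>a)&(q[:,0]<a+10)).sum()>8], q[:,0].min().round(1),q[:,0].max().round(1))
    t=q[q[:,2]>136]; r=cv2.minAreaRect(t[:,:2].astype(np.float32)); print(r)
    ft=P[(np.hypot(P[:,0]-760,P[:,1]-172)<90)&(P[:,2]>4.)&(P[:,2]<13)]; 
R=lambda a: np.array([[np.cos(a),-np.sin(a)],[np.sin(a),np.cos(a)]])
# arc steps: rigid turn about the swivel axis by -1 row of 5.75 deg, tool frame at yaw 45.5
```

```text
[483.3368649  108.10978325  61.15058734] 9.242301725783193 25.003137588500977 [-2.33570697 -3.24641422  0.8944655 ]
scene [(700, [156.6, 191.3]), (710, [155.9, 191.3]), (720, [156.6, 191.6]), (730, [150.2, 196.5]), (740, [148.3, 197.5]), (750, [148.7, 197.2]), (760, [146.8, 197.0]), (770, [147.9, 197.2]), (780, [147.9, 196.8]), (790, [147.5, 197.1]), (800, [149.1, 196.5])] 704.3 806.4
((756.8153686523438, 171.74325561523438), (51.73722839355469, 98.36062622070312), 89.33585357666016)
side [(700, [149.4, 185.7]), (710, [149.0, 181.8]), (720, [149.5, 180.3]), (730, [143.5, 190.8]), (740, [141.4, 192.2]), (750, [143.3, 191.4]), (760, [142.7, 191.0]), (770, [142.3, 190.8]), (780, [143.2, 192.2]), (790, [142.2, 190.4]), (800, [143.1, 193.1])] 702.9 807.0
((757.103759765625, 170.1941680908203), (53.41812515258789, 97.6704330444336), 89.29574584960938)
```

Bar gripped (9.2 mm). The cradle is at about 45.5° and the camera lies at about -0.7°. Swivelling clockwise along the arc, first half.

Emit:
move_arm(motion=[{"x":0.369,"y":0.0185,"z":0,"wx":0,"wy":0,"wz":0.575,"hand":-1},{"x":0.369,"y":0.0185,"z":0,"wx":0,"wy":0,"wz":0.575,"hand":-1},{"x":0.369,"y":0.0185,"z":0,"wx":0,"wy":0,"wz":0.575,"hand":-1},{"x":0.369,"y":0.0185,"z":0,"wx":0,"wy":0,"wz":0.575,"hand":-1},{"x":0,"y":0,"z":0,"wx":0,"wy":0,"wz":0,"hand":-1}])

```text
t: 21.78
ee_pos: [462.3, 139.5, 60.9]
eef_rot: [-1.743, -2.612, -0.0]
wrist_force: [-2.3, 0.7, 1.7]
width: 0.095
gripper_force: 25.0
```

Run:
```python
from h import *
for yaw in (22.5,-0.6):
    a=np.radians(yaw); plan([548-92*np.cos(a),173.5-92*np.sin(a),61],yaw)
```

```text
t 21.77 tcp [462.3 139.5  60.9] width 8.7 F [-2.3  0.7  1.7] q [ 0.04  0.11  1.98  0.    1.05 -0.35]
turn units [-0.004 -0.007  0.008] | shift units, after turn: [-0.057  0.008 -0.002] before turn: [-0.057  0.008 -0.002]
t 21.77 tcp [462.3 139.5  60.9] width 8.7 F [-2.3  0.7  1.7] q [ 0.04  0.11  1.98  0.    1.05 -0.35]
turn units [-0.006 -0.006  2.318] | shift units, after turn: [ 1.394 -0.265 -0.002] before turn: [ 1.386e+00  3.050e-01 -1.000e-03]
```

Emit:
move_arm(motion=[{"x":0.36,"y":0.0185,"z":0,"wx":0,"wy":0,"wz":0.58,"hand":-1},{"x":0.36,"y":0.0185,"z":0,"wx":0,"wy":0,"wz":0.58,"hand":-1},{"x":0.36,"y":0.0185,"z":0,"wx":0,"wy":0,"wz":0.58,"hand":-1},{"x":0.36,"y":0.0185,"z":0,"wx":0,"wy":0,"wz":0.58,"hand":-1},{"x":0,"y":0,"z":0,"wx":0,"wy":0,"wz":0,"hand":-1},{"x":0,"y":0,"z":0,"wx":0,"wy":0,"wz":0,"hand":-1}])

```text
t: 22.52
ee_pos: [455.7, 174.3, 60.8]
eef_rot: [-2.232, -2.209, 0.001]
wrist_force: [-3.1, 2.3, 1.0]
width: 0.1
gripper_force: 25.0
```

Run:
```python
from h import *
s=robot.read_state(); p0=s["ee_pos"]; plan([456,174.5,61],-0.6)
# bar relative to tilt axis, in cradle x,z; gripper kept upright
for t in range(0,36,5):
    a=np.radians(t); x,z=-92,-15; print(t, "dx,dz mm",round(x*np.cos(a)+z*np.sin(a)-x,1),round(-x*np.sin(a)+z*np.cos(a)-z,1))
for n in ["scene","side"]:
    f=grab(n); P=cloud(f).reshape(-1,3)
    k=(abs(P[:,0]-548)<50)&(abs(P[:,1]-173)<34)&(P[:,2]>116)&(P[:,2]<132); q=P[k]
    for g in (1,-1):
        w=q[(q[:,1]-173)*g>8]
        if len(w)>10: print(n,g,len(w),"yaw",np.degrees(np.polyfit(w[:,0],w[:,1],1)[0]).round(2),w.mean(0).round(1))
```

```text
t 22.52 tcp [455.7 174.3  60.8] width 9.2 F [-3.1  2.3  1. ] q [0.12 0.12 1.97 0.   1.05 0.13]
turn units [-0.008 -0.005  0.002] | shift units, after turn: [ 0.009  0.013 -0.006] before turn: [ 0.009  0.013 -0.006]
0 dx,dz mm 0.0 0.0
5 dx,dz mm -1.0 8.1
10 dx,dz mm -1.2 16.2
15 dx,dz mm -0.7 24.3
20 dx,dz mm 0.4 32.4
25 dx,dz mm 2.3 40.3
30 dx,dz mm 4.8 48.0
35 dx,dz mm 8.0 55.5
scene 1 99 yaw 0.31 [547.  198.9 123. ]
scene -1 77 yaw 0.7 [556.6 148.1 122.8]
side 1 45 yaw 0.21 [560.8 196.3 121.9]
side -1 109 yaw -0.25 [547.9 146.4 122.7]
```

Swivel yaw is about 0.2° against about -0.7° wanted. Now tilting: lift the bar along its arc, tool upright, with a firmer grip.

Emit:
move_arm(motion=[{"x":0,"y":0,"z":0,"wx":0,"wy":0,"wz":0,"hand":-1},{"x":0,"y":-0.04,"z":-0.325,"wx":0,"wy":0,"wz":0,"hand":-1},{"x":0,"y":-0.01,"z":-0.325,"wx":0,"wy":0,"wz":0,"hand":-1},{"x":0,"y":0.02,"z":-0.325,"wx":0,"wy":0,"wz":0,"hand":-1},{"x":0,"y":0.045,"z":-0.325,"wx":0,"wy":0,"wz":0,"hand":-1},{"x":0,"y":0.075,"z":-0.315,"wx":0,"wy":0,"wz":0,"hand":-1},{"x":0,"y":0.1,"z":-0.31,"wx":0,"wy":0,"wz":0,"hand":-1},{"x":0,"y":0,"z":0,"wx":0,"wy":0,"wz":0,"hand":-1},{"x":0,"y":0,"z":0,"wx":0,"wy":0,"wz":0,"hand":-1}], squeeze=45)

```text
t: 23.75
ee_pos: [458.8, 173.9, 109.7]
eef_rot: [-2.232, -2.206, 0.007]
wrist_force: [-12.0, 0.7, 3.1]
width: 0.093
gripper_force: 45.0
```

```bash
cat > m.py <<'E'
from h import *
import sys
s=robot.read_state(); print(s["t"],s["ee_pos"].round(1),s["wrist_force"].round(1),s["width"]*92)
cs=[]
for n in ["scene","side"]:
    f=grab(n); save(f,n+sys.argv[1]+".png"); P=cloud(f).reshape(-1,3); hs=cv2.cvtColor(f["img"],cv2.COLOR_RGB2HSV).reshape(-1,3)
    k=(abs(P[:,0]-548)<60)&(abs(P[:,1]-173)<22)&(P[:,2]>70)&(P[:,2]<140); q=P[k&(hs[:,1]>90)&(hs[:,0]<30)]
    print(n,"brass",len(q),q.mean(0).round(1))
    A=np.c_[q[:,:2]-q[:,:2].mean(0),np.ones(len(q))]; print("  slope deg x,y",np.degrees(np.arctan(np.linalg.lstsq(A,q[:,2],rcond=None)[0][:2])).round(1))
    # silhouettes of the cheek tops: line fit in x-z for the cheek's upper edge points
    for g in (1,-1):
        w=P[(abs(P[:,0]-548)<75)&((P[:,1]-173)*g>22.)&((P[:,1]-173)*g<31)&(P[:,2]>60)&(P[:,2]<165)]
        b=np.arange(-45,60,8); e=[(x+4,np.percentile(w[(w[:,0]-548>x)&(w[:,0]-548<x+8),2],95)) for x in b if ((w[:,0]-548>x)&(w[:,0]-548<x+8)).sum()>5]
        print("  cheek",g,[(int(x),round(float(z))) for x,z in e])
    b=P[(abs(P[:,0]-463)<25)&(abs(P[:,1]-174)<45)&(P[:,2]>85)&(P[:,2]<140)]
    if len(b): print("  bar",len(b),b.mean(0).round(1),np.degrees(np.polyfit(b[:,1],b[:,0],1)[0]).round(1))
E
python3 m.py 5
```

```text
23.75 [458.8 173.9 109.7] [-12.    0.7   3.1] 8.561050471340785
scene brass 107 [558.1 171.8 105.2]
  slope deg x,y [-25.   3.]
  cheek 1 [(-41, 101), (-33, 115), (-25, 129), (-17, 139), (-9, 136), (-1, 132), (7, 124), (15, 122), (23, 118), (31, 113), (39, 111)]
  cheek -1 [(-33, 114), (-25, 129), (-17, 139), (-9, 135), (-1, 132), (7, 128), (15, 123), (23, 117), (31, 114), (39, 110)]
  bar 193 [465.9 189.6 122.4] 7.7
side brass 16 [558.5 178.4 108.3]
  slope deg x,y [-26.2 -18. ]
  cheek 1 [(-41, 102), (-33, 115), (-25, 126), (-17, 136), (-9, 132), (-1, 129), (7, 126), (15, 122), (23, 122), (31, 116), (39, 111), (47, 108)]
  cheek -1 [(-33, 112), (-25, 126), (-17, 138), (-9, 136), (-1, 131), (7, 128), (15, 124), (23, 118), (31, 117), (39, 112)]
  bar 179 [463.9 159.  123.5] -7.9
```

The cheek edges slope about 26°, so the bar slipped slightly in the fingers. I'll regrip lower and raise it a few degrees more.

Emit:
move_arm(motion=[{"x":0,"y":0,"z":0,"wx":0,"wy":0,"wz":0,"hand":-0.55},{"x":0,"y":0,"z":0,"wx":0,"wy":0,"wz":0,"hand":-0.55},{"x":0,"y":-0.06,"z":0.15,"wx":0,"wy":0,"wz":0,"hand":-0.55},{"x":0,"y":0,"z":0.2,"wx":0,"wy":0,"wz":0,"hand":-0.55},{"x":0,"y":0,"z":0,"wx":0,"wy":0,"wz":0,"hand":-0.55}])

```text
t: 24.48
ee_pos: [459.2, 173.9, 99.9]
eef_rot: [-2.235, -2.207, 0.001]
wrist_force: [0.1, -0.8, 0.4]
width: 0.223
gripper_force: 0.0
```

```bash
python3 m.py 6
python3 - <<'E'
import cv2,numpy as np
a=cv2.imread("pics/scene6.png")[180:300,290:410]; b=cv2.imread("pics/side6.png")[110:230,230:350]
cv2.imwrite("pics/m6.png",cv2.resize(np.hstack([a,b]),(800,400),interpolation=cv2.INTER_CUBIC))
E
```

```text
24.475 [459.2 173.9  99.9] [ 0.1 -0.8  0.4] 20.477306718384444
scene brass 113 [558.1 171.8 105.1]
  slope deg x,y [-27.4  -0.8]
  cheek 1 [(-41, 98), (-33, 112), (-25, 126), (-17, 137), (-9, 134), (-1, 130), (7, 127), (15, 121), (23, 118), (31, 113), (39, 111)]
  cheek -1 [(-33, 114), (-25, 132), (-17, 138), (-9, 136), (-1, 130), (7, 127), (15, 124), (23, 119), (31, 115), (39, 108)]
  bar 236 [466.6 187.5 120.8] 4.7
side brass 16 [558.5 178.1 108.6]
  slope deg x,y [-26.9 -15.6]
  cheek 1 [(-33, 116), (-25, 125), (-17, 137), (-9, 133), (-1, 130), (7, 127), (15, 123), (23, 121), (31, 114), (39, 111)]
  cheek -1 [(-33, 110), (-25, 126), (-17, 138), (-9, 134), (-1, 131), (7, 128), (15, 124), (23, 118), (31, 114), (39, 112)]
  bar 219 [464.4 163.1 120.7] -6.3
```

View pics/m6.png

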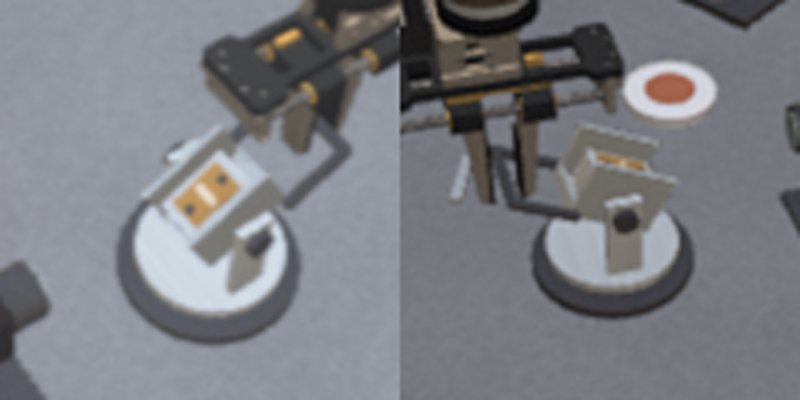

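The crop shows the carrier seated in the tilted cradle (left half, about (205,190)) and the bar between the open fingers. The measured tilt is about 27°. I'll close and raise about 5.5 mm.

Emit:
move_arm(motion=[{"x":0,"y":0,"z":0,"wx":0,"wy":0,"wz":0,"hand":-1},{"x":0,"y":0,"z":0,"wx":0,"wy":0,"wz":0,"hand":-1},{"x":0,"y":0,"z":0,"wx":0,"wy":0,"wz":0,"hand":-1},{"x":0,"y":0,"z":0,"wx":0,"wy":0,"wz":0,"hand":-1},{"x":0,"y":0.03,"z":-0.11,"wx":0,"wy":0,"wz":0,"hand":-1},{"x":0,"y":0.03,"z":-0.12,"wx":0,"wy":0,"wz":0,"hand":-1},{"x":0,"y":0,"z":0,"wx":0,"wy":0,"wz":0,"hand":-1},{"x":0,"y":0,"z":0,"wx":0,"wy":0,"wz":0,"hand":-1}], squeeze=55)

```text
t: 25.58
ee_pos: [460.7, 174.0, 106.0]
eef_rot: [-2.235, -2.207, 0.001]
wrist_force: [-1.7, 1.0, -2.8]
width: 0.093
gripper_force: 55.0
```

```bash
python3 m.py 7
```

```text
25.575 [460.7 174.  106. ] [-1.7  1.  -2.8] 8.527726481425391
scene brass 113 [559.4 172.  104.4]
  slope deg x,y [-30.   -0.3]
  cheek 1 [(-41, 104), (-33, 108), (-25, 123), (-17, 138), (-9, 136), (-1, 131), (7, 127), (15, 121), (23, 117), (31, 112), (39, 108), (47, 103)]
  cheek -1 [(-33, 115), (-25, 127), (-17, 138), (-9, 137), (-1, 132), (7, 128), (15, 124), (23, 118), (31, 114), (39, 108), (47, 104)]
  bar 192 [468.2 190.  124.6] 3.5
side brass 13 [557.8 179.2 108.6]
  slope deg x,y [-30.6 -17.9]
  cheek 1 [(-41, 103), (-33, 111), (-25, 124), (-17, 136), (-9, 136), (-1, 132), (7, 127), (15, 124), (23, 119), (31, 114), (39, 108), (47, 106)]
  cheek -1 [(-33, 110), (-25, 123), (-17, 137), (-9, 137), (-1, 133), (7, 128), (15, 125), (23, 120), (31, 116), (39, 110)]
  bar 179 [464.6 159.  125.8] -10.3
```

Tilt reads about 30°. Releasing and retreating straight up.

Emit:
move_arm(motion=[{"x":0,"y":0,"z":0,"wx":0,"wy":0,"wz":0,"hand":-0.5},{"x":0,"y":0,"z":0,"wx":0,"wy":0,"wz":0,"hand":-0.45},{"x":0,"y":0,"z":0,"wx":0,"wy":0,"wz":0,"hand":-0.45},{"x":0,"y":0,"z":-0.4,"wx":0,"wy":0,"wz":0,"hand":-0.45},{"x":0,"y":0,"z":-0.9,"wx":0,"wy":0,"wz":0,"hand":-0.45},{"x":0,"y":0,"z":-0.9,"wx":0,"wy":0,"wz":0,"hand":-0.45},{"x":0,"y":-0.3,"z":-0.9,"wx":0,"wy":0,"wz":0,"hand":-0.45},{"x":0,"y":-0.8,"z":-0.6,"wx":0,"wy":0,"wz":0,"hand":-0.45},{"x":0,"y":-0.8,"z":0,"wx":0,"wy":0,"wz":0,"hand":-0.45},{"x":0,"y":-0.8,"z":0,"wx":0,"wy":0,"wz":0,"hand":-0.45},{"x":0,"y":0,"z":0,"wx":0,"wy":0,"wz":0,"hand":-0.45}])

```text
t: 27.05
ee_pos: [393.3, 175.0, 199.5]
eef_rot: [2.234, 2.207, 0.002]
wrist_force: [0.5, 0.3, 0.1]
width: 0.274
gripper_force: 0.0
```

```bash
python3 m.py 8
python3 - <<'E'
import cv2,numpy as np
a=cv2.imread("pics/scene8.png")[180:300,260:420]; b=cv2.imread("pics/side8.png")[110:230,240:400]
cv2.imwrite("pics/m8.png",cv2.resize(np.hstack([a,b]),(800,300),interpolation=cv2.INTER_CUBIC))
from h import *
for n in ["scene","side"]:
    P=cloud(grab(n)).reshape(-1,3); k=(abs(P[:,0]-548)<45)&(abs(P[:,1]-173)<34)&(P[:,2]>100)&(P[:,2]<142); q=P[k]; q=q[abs(q[:,2]-(129.5-.577*(q[:,0]-548)))<5]
    for g in (1,-1):
        w=q[((q[:,1]-173)*g>18)]; print(n,g,len(w),"yaw",np.degrees(np.polyfit(w[:,0],w[:,1],1)[0]).round(2),"tilt",np.degrees(np.arctan(np.polyfit(w[:,0],w[:,2],1)[0])).round(1))
    b=P[(abs(P[:,0]-464)<14)&(abs(P[:,1]-174)<45)&(P[:,2]>108)&(P[:,2]<138)]; print("bar",len(b),b.mean(0).round(1),"yaw",-np.degrees(np.polyfit(b[:,1],b[:,0],1)[0]).round(2))
E
```

```text
27.05 [393.3 175.  199.5] [0.5 0.3 0.1] 25.22373945295586
scene brass 111 [559.3 171.7 104.2]
  slope deg x,y [-31.8   1.6]
  cheek 1 [(-41, 102), (-33, 112), (-25, 123), (-17, 139), (-9, 136), (-1, 133), (7, 127), (15, 120), (23, 116), (31, 114), (39, 106)]
  cheek -1 [(-33, 112), (-25, 131), (-17, 137), (-9, 136), (-1, 132), (7, 128), (15, 124), (23, 118), (31, 112), (39, 109), (47, 104)]
  bar 219 [468.1 173.8 124. ] -0.0
side brass 13 [557.9 179.3 108.4]
  slope deg x,y [-30.8 -18.5]
  cheek 1 [(-41, 100), (-33, 111), (-25, 122), (-17, 134), (-9, 135), (-1, 132), (7, 127), (15, 124), (23, 119), (31, 115), (39, 110), (47, 105)]
  cheek -1 [(-33, 110), (-25, 123), (-17, 137), (-9, 137), (-1, 132), (7, 129), (15, 125), (23, 119), (31, 114), (39, 110)]
  bar 133 [468.8 168.2 124. ] 0.2
scene 1 77 yaw -0.11 tilt -30.1
scene -1 71 yaw -0.69 tilt -30.9
bar 178 [464.4 173.7 126. ] yaw -0.03
side 1 57 yaw 0.99 tilt -29.0
side -1 65 yaw 1.14 tilt -30.4
bar 104 [464.9 168.2 126.6] yaw 0.03
```

View pics/m8.png

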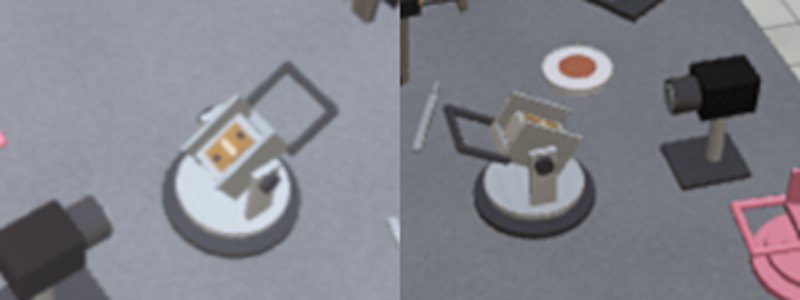

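The cradle's free end faces the camera (yaw about 0° against -0.7°) and is tilted about 30° down. The carrier is seated (brass at (230,145) in the left crop) and the gripper is well clear. Handing in.

```bash
python3 -c "
from rig import robot
print(robot.hand_in())"
```

```text
the job is handed in; nothing more can be done
None
```

The job is handed in, with no verdict returned: the carrier sits flat in the cradle, which by my measurements faces the camera to within about 1° and is tilted down about 30°, and the gripper is clear.

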